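# Refit the cooker's gas knob and hold it pressed in

## Robot

A 7-joint arm with a two-finger parallel gripper is mounted at the origin on the work surface. World frame = base frame: x ahead of the robot, y to its left, z up, the work surface at z = 0. Lengths are in m, angles in rad, forces in N, time in s.
With the tool pointing down it reaches from about 0.35 to 0.9 m from the base axis. Payload 8.1 kg.
Tool frame: the origin (TCP) lies between the finger pads; the fingertips stand 22 mm ahead of it and the grasp point (between the pads) lies 3 mm ahead of it (arm.tip_reach is the distance from the TCP to the fingertips, in m); z points along the fingers, y is the line along which they close (so a half turn about z gives the same grasp; the last joint's range is limited). The gripper opens to 92 mm and grips with 3 to 60 N. Pads are 19 mm wide; open, the fingers measure 130 mm over their backs; the gripper's body (75 mm by 190 mm) begins 47 mm behind the grasp point.
Start: joints at [-1.312, 0.434, 0.025, 1.573, -0.012, 1.134, -0.075], TCP at [0.221, 0.585, 0.249] pointing down, gripper open.
Joint ranges: [-2.62, 2.62], [-0.44, 2.09], [-1.27, 1.32], [0.08, 2.57], [-1.32, 4.46], [0.12, 2], [-2.74, 2.74]. Speed limits (rad/s): [2.22, 2.22, 3.01, 3.01, 3.14, 3.14, 3.14].

## Interface

Orientations are given as a rotation vector (axis times angle).
In Python, from cell import telemetry, vision, job, arm gives the robot as it stands. The module is installed in compiled form; this text tells all that it offers.
- The arm moves only by the shell command python3 -m creep 'ROWS' [FORCE]. ROWS is text: rows parted by semicolons, each of 7 numbers parted by spaces: the finger opening in cm, from 0 to 9.18, then the shift along the tool's x, y, z in cm, then the turn, a rotation vector about the tool's x, y, z in degrees. A call has 1 to 5 rows; each row is the pose to reach, as a shift and turn from the pose commanded when the call began, along the tool's axes at that moment; what a row does not reach only later rows make up. A row lasts 1/8 s, in which the tool goes at most 62.5 mm and 10.7 degrees, less where a joint would pass 70% of its speed; a pose out of reach is approached as far as the arm can. A call with a gripper value outside its range is refused whole. The fingers move at their own pace and stop on an object; FORCE is the grip in N (left out, the last holds). Time passes only in rows, so rows that repeat a pose let the fingers close. It gives the time, the measured TCP pose, the force, the opening and the grip force at its end, in the units of the state.
- telemetry.observe(): the state, without advancing time (a new reading comes with each control period).
- vision.get_image(name): name is "side" or "top" or "wrist"; returns the picture (400x640x3 uint8, red, green, blue); there is no depth.
- vision.camera_info(name): a dict with "fov_y" (degrees; the focal length in pixels is half the picture's height over the tangent of half this angle, whatever the lens; pixels are square), "cx", "cy" (the principal point, pixels), "extrinsics" (4x4, takes a point from camera to world coordinates). Camera axes: x right, y down, z forward; pixel columns grow to the right and rows downward; lengths in m; the calibration is good to about 2 mm. A picture is of the moment at which its call begins: read the wrist's pose just before it. camera_info takes no time and is no camera call; for the wrist camera it gives the pose at the moment of the call.
- job.sign_off(): hands the job in; it is judged then, once.
The state is a dict: "clock": time; "joints": joint angles; "dq": joint speeds; "joint_efforts": joint torques, N m; "position": TCP position; "ee_rot": TCP orientation; "force": force on the tool from outside, world axes, zero at the start; "ft_torque": the same for the moment, N m; "width": opening from 0.0 (shut) to 1.0 (fully open); "gripper_force": force on a finger pad.
Only numpy, scipy, OpenCV 4.12 (cv2) and the standard library are available. Lean on these libraries where they do the work, as an engineer would, in place of code of your own. Each camera call takes 0.05 s, during which the arm holds its last target. There are 200 camera calls.

## Task

The gas cooker has been cleaned and its control knob is still off. First put the two vegetable scraps lying on the cooker into the steel scrap pan on the counter; then pick up the black knob, turn it so that its keyed bore matches the flat of the bare valve stem, push it fully home on the stem and press it in against the valve's spring, as for lighting the flame. Finish while still holding the knob pressed in with the gripper, and do not knock over the oil bottle or the spice jar.

Things in the scene. Friction and masses are not known exactly. Their poses are not given: they have to be found in the camera images.
- hob: Countertop gas cooker, fixed: steel box 300 (x) by 260 (y) mm, its flat top (deck) 50 mm above the counter. Origin: centre of its underside. Burner and pan support (top 75 mm above the counter) fill its far part, local x -22 to +132 mm; the near strip around the valve stem is flat deck.
- stem_tip (a point): Centre, on the axis, of the top of the upright brass valve stem at local x = -100, y = 0 mm of the cooker. A D-shaft 16 mm in diameter, one flat 4 mm from the axis, top 5 mm tapered, standing 30 mm above the deck when free. The point's x axis points out of the flat (the way it faces), z up. Stiff to turn (0.5 N m); it can be pressed down against a spring.
- stem_push (a joint): How far the stem is pressed down into the cooker, m: 0 when free, 0.006 at its hard stop. The spring takes about 4 N to start and 10 N at the stop. It springs back when let go. With the knob fully home and the stem free, the knob underside is 10 mm above the deck (4 mm at the stop).
- knob: Loose black knob, 110 g, on its round skirt (56 mm wide, 24 high). Origin: centre of underside; z up. Grip bar along x on top, 14 thick (y), 24 to 58 mm high, parallel for x -24 to 22, pointed nose to x = +36. D bore from below: 18 mm wide, 20 deep, flat 5 mm from the axis on the nose side: nose must point as the stem's flat faces (within 8 deg).
- scrap_long: Loose vegetable scrap, an orange carrot piece with a flat base and vertical sides, 44 long (x) by 24 wide (y) by 20 mm high, 25 g, on the near strip of the cooker's deck to one side of the stem. Origin: centre of its underside.
- scrap_short: Loose vegetable scrap, a pale potato piece with a flat base and vertical sides, 30 long (x) by 26 wide (y) by 24 mm high, 25 g, on the near strip of the deck on the other side of the stem. Origin: centre of its underside.
- pan: Fixed open steel scrap pan, 176 (x) by 162 (y) by 65 mm high, walls 4 mm (rim lips reach 8 mm farther out), floor about 4 mm. Origin: centre of its underside. It stands on the counter to one side of the cooker, the knob on the other; which is left and which right varies.
- oil_bottle: Bystander: green glass bottle, 64 mm in diameter, 190 mm tall. Origin: centre of its underside.
- spice_jar: Bystander: glass jar with steel cap, 48 mm in diameter, 85 mm tall. Origin: centre of its underside.
Things that resemble listed ones, but are neither listed nor needed, are in the scene too. What is meant by the scrap_long is not pink, and is the larger of those in its own colour.

How it is judged:
By the outcome, as a careful person would: the job done as asked, in the order asked, and still so for the second after the job is handed in, while the arm keeps its last pose, push and grip.
It also fails if it takes over 64 s, if anything falls off the work surface, if the arm or the gripper's body presses on something with over 40 N, if the wrist force passes 120 N, or if a joint passes its speed limit or range.

## Working session

There is one attempt and no reset: what is moved stays moved. The work goes in short steps, Python scripts to look and compute and a shell command to move; the robot and the scene stay as the last step left them, time stands still between calls to the robot, and variables do not carry over. Pictures are saved under pics/ and viewed, at most 10 in all, crops included, and the job is handed in when it is done.

```bash
mkdir -p pics; python3 - <<'E'
from cell import telemetry, vision, arm
import cv2, numpy as np
s=telemetry.observe(); print(s, arm.tip_reach)
for n in("top","side"):
    im=vision.get_image(n); cv2.imwrite(f"pics/{n}0.png",im[:,:,::-1])
for n in("top","side","wrist"):
    print(n,vision.camera_info(n))
E
```

```text
{'clock': 0.0, 'joints': array([-1.31158852,  0.43523581,  0.02497819,  1.57406579, -0.01159913,
        1.13398162, -0.07509285]), 'dq': array([-3.26283144e-04,  6.54778651e-04, -7.12894581e-04,  5.79204014e-04,
        5.76483334e-05, -6.90935760e-04, -1.10698489e-03]), 'joint_efforts': array([-1.21255263e-03, -6.67855453e+01,  9.84328799e-01, -3.14454138e+01,
       -6.07521040e-02,  4.31434333e-02,  1.68864899e-04]), 'position': array([0.2211192 , 0.5840902 , 0.24794913]), 'ee_rot': array([-5.65310118e-01, -3.09017363e+00,  2.41834123e-03]), 'force': array([-0.21878037,  0.24002257,  0.98010109]), 'ft_torque': array([0.03882907, 0.03495188, 0.01528818]), 'gripper_force': 0.0, 'width': 0.9997524220762695} 0.022
top {'fov_y': 44.405422713200196, 'cx': 321.46228422150443, 'cy': 192.6019457931393, 'extrinsics': array([[ 0.01193379, -0.99198395,  0.12579919,  0.41473048],
       [-0.99992134, -0.01232437, -0.00232692, -0.00472823],
       [ 0.00385866, -0.12576152, -0.992053  ,  1.06652725],
       [ 0.        ,  0.        ,  0.        ,  1.        ]])}
side {'fov_y': 47.239744639570866, 'cx': 314.51428328246175, 'cy': 190.7184701203617, 'extrinsics': array([[ 0.70193818, -0.45279512,  0.5497812 , -0.08951427],
       [-0.7119804 , -0.42533239,  0.55872736, -0.62415379],
       [-0.01914927, -0.78362551, -0.62093829,  0.79578822],
       [ 0.        ,  0.        ,  0.        ,  1.        ]])}
wrist {'fov_y': 71.72666372422685, 'cx': 321.38220468993273, 'cy': 198.13728398695685, 'extrinsics': array([[ 0.35310128,  0.90624761,  0.23245376,  0.15913124],
       [ 0.93558254, -0.34144629, -0.0899986 ,  0.60748024],
       [-0.00219054,  0.2492583 , -0.96843456,  0.38380666],
       [ 0.        ,  0.        ,  0.        ,  1.        ]])}
```

View pics/top0.png

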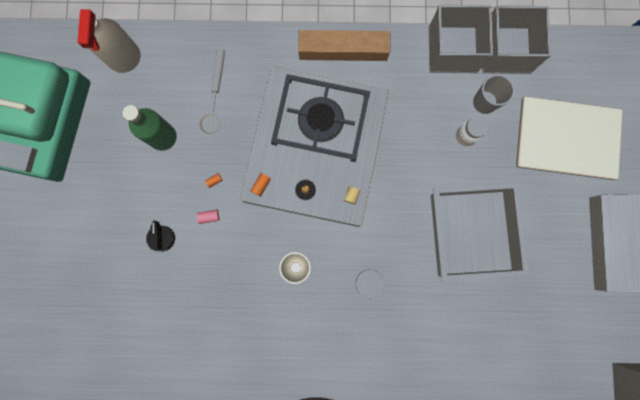

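View pics/side0.png

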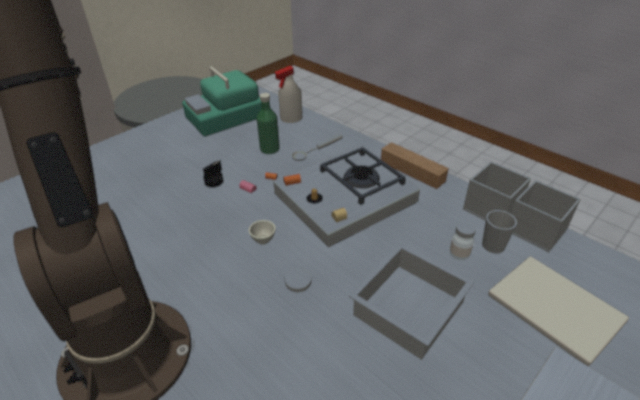

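The top view shows the cooker in the middle (stem ~(306,189), carrot (260,184), potato (352,195)), knob at left (160,238), pan at right (477,232), bottle (150,128), and jar (470,132). A smaller orange and a pink piece on the counter are decoys. Next, an enlarged crop.

```bash
cat > h.py <<'E'
import numpy as np, cv2
from cell import vision, telemetry
from scipy.spatial.transform import Rotation as R
def w(name,u,v,z,info=None):
    c=info or vision.camera_info(name); f=200/np.tan(np.radians(c["fov_y"]/2)); E=c["extrinsics"]
    d=E[:3,:3]@np.array([(u-c["cx"])/f,(v-c["cy"])/f,1]); o=E[:3,3]
    return (o+d*(z-o[2])/d[2]).round(4)
def move(target,yaw=None):
    """tool-frame shift (cm) to world target (tcp) and turn about tool z (deg) so tool y points along world angle yaw (mod 180), tool down"""
    s=telemetry.observe(); r=R.from_rotvec(s["ee_rot"]); sh=r.inv().apply(np.array(target)-s["position"])*100
    rv=None
    if yaw is not None:
        cur=r.as_matrix(); best=None
        for k in(0,np.pi):
            a=np.radians(yaw)+k; y=np.array([np.cos(a),np.sin(a),0]); z=np.array([0,0,-1.]); x=np.cross(y,z)
            t=(r.inv()*R.from_matrix(np.c_[x,y,z])).as_rotvec(degrees=True)
            if best is None or np.linalg.norm(t)<np.linalg.norm(best): best=t
        rv=best.round(1)
    print("shift cm",sh.round(2),"turn",rv,"j7",s["joints"][6].round(2))
E
python3 - <<'E'
from h import *
im=cv2.imread("pics/top0.png")
cv2.imwrite("pics/c1.png",cv2.resize(im[125:265,130:385],None,fx=3.1,fy=3.1,interpolation=cv2.INTER_CUBIC))
for n,u,v,z in [("stem",306,189,.08),("carrot",261,184,.07),("potato",352,195,.074),("knobskirt",160,238,.02),("panc",477,232,.03),("p1",439,191,.065),("p2",512,190,.065),("p3",521,269,.065),("p4",446,273,.065),("h1",244,205,.05),("h2",362,222,.05),("h3",388,86,.05),("h4",272,69,.05),("bottle",160,137,0.05)]: print(n,w("top",u,v,z))
E
```

```text
stem [0.5468 0.0244 0.08  ]
carrot [0.5574 0.1173 0.07  ]
potato [ 0.5364 -0.0694  0.074 ]
knobskirt [0.4459 0.3348 0.02  ]
panc [ 0.4663 -0.3368  0.03  ]
p1 [ 0.5481 -0.2495  0.065 ]
p2 [ 0.552  -0.4004  0.065 ]
p3 [ 0.3909 -0.4127  0.065 ]
p4 [ 0.3811 -0.2606  0.065 ]
h1 [0.5156 0.1539 0.05  ]
h2 [ 0.4832 -0.092   0.05  ]
h3 [ 0.7766 -0.1475  0.05  ]
h4 [0.8113 0.1029 0.05  ]
bottle [0.6581 0.3364 0.05  ]
```

View pics/c1.png

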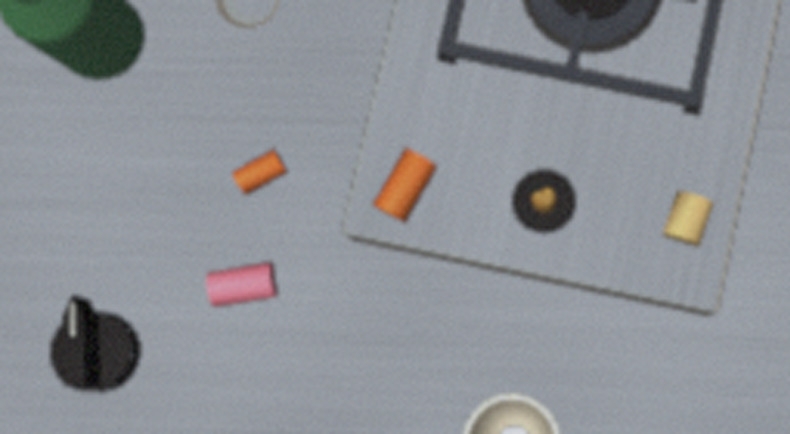

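The crop confirms carrot centre at (260.6,184.7), long axis about -31°; potato at (352.3,195), about -18°; the stem inside its black bezel; knob bar nose pointing up-left. I'll move above the strip for a close look.

```bash
python3 - <<'E'
from h import *
print(R.from_rotvec(telemetry.observe()["ee_rot"]).as_matrix().round(2))
move([0.53,0.05,0.25],59); move([0.53,0.05,0.25],80);
E
```

```text
[[-0.94  0.35 -0.  ]
 [ 0.35  0.94 -0.  ]
 [-0.   -0.   -1.  ]]
shift cm [-47.79 -39.02  -0.14] turn [-0.1  0.  10.3] j7 -0.08
shift cm [-47.79 -39.02  -0.14] turn [ -0.1   0.  -10.7] j7 -0.08
```

```bash
python3 -m creep '5 -24 -19.5 0 0 0 5;5 -24 -19.5 0 0 0 10;5 -24 -19.5 0 0 0 10;5 -24 -19.5 0 0 0 10;5 -24 -19.5 0 0 0 10'; python3 - <<'E'
from h import *
move([0.53,0.05,0.25],59)
E
```

```text
clock: 0.72
position: [0.3774, 0.315, 0.2486]
ee_rot: [-0.833, -3.029, 0.0]
force: [1.2, -0.1, 0.9]
width: 0.552
gripper_force: 0.0
shift cm [-26.67 -14.97  -0.13] turn [-0.   0.   0.2] j7 0.27
```

```bash
python3 -m creep '5 -26.6 -15 0 0 0 0;5 -26.6 -15 0 0 0 0;5 -26.6 -15 0 0 0 0;5 -26.6 -15 0 0 0 0;5 -26.6 -15 0 0 0 0'; python3 -m creep '5 0 0 0 0 0 0'; python3 - <<'E'
from h import *
s=telemetry.observe();info=vision.camera_info("wrist");print(s["position"],s["ee_rot"],info)
im=vision.get_image("wrist");np.save("w1.npy",info,allow_pickle=True);cv2.imwrite("pics/w1.png",im[:,:,::-1])
E
```

```text
clock: 1.35
position: [0.5293, 0.0501, 0.2487]
ee_rot: [0.833, 3.029, -0.0]
force: [1.6, 1.1, 0.6]
width: 0.541
gripper_force: 0.0
clock: 1.48
position: [0.53, 0.0472, 0.2486]
ee_rot: [0.844, 3.025, -0.003]
force: [-0.5, 0.8, 0.2]
width: 0.545
gripper_force: 0.0
[0.52999427 0.04722515 0.24857655] [ 0.84398461  3.02490552 -0.00317092] {'fov_y': 71.72666372422685, 'cx': 321.38220468993273, 'cy': 198.13728398695685, 'extrinsics': array([[ 0.51689654,  0.82898913,  0.21352984,  0.47319235],
       [ 0.85604439, -0.49984397, -0.13169665,  0.08163015],
       [-0.00244349,  0.25086457, -0.96801911,  0.38425998],
       [ 0.        ,  0.        ,  0.        ,  1.        ]])}
```

View pics/w1.png

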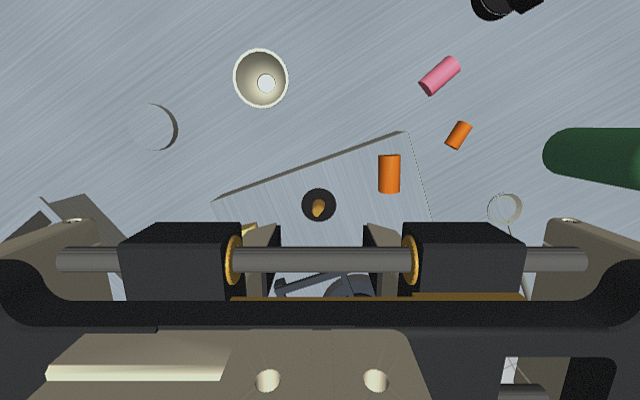

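The wrist view shows carrot at (389,174), stem at (318,206), bowl (261,78). An enlarged crop will give the stem's flat and the carrot edges.

```bash
python3 - <<'E'
from h import *
im=cv2.imread("pics/w1.png")
cv2.imwrite("pics/c2.png",cv2.resize(im[145:235,285:415],None,fx=6,fy=6,interpolation=cv2.INTER_CUBIC))
E
```

```text
(no output)
```

View pics/c2.png

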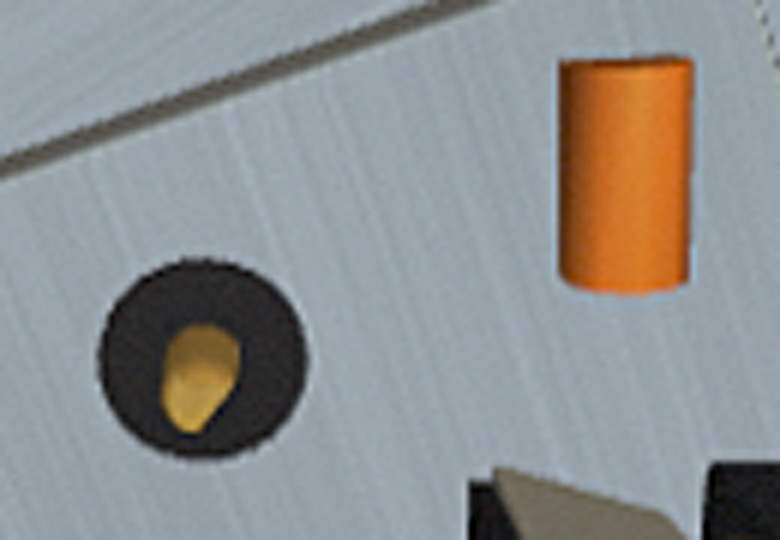

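The crop shows carrot body centre at (389.7,174), bezel centre (318.8,204.7), and the flat facing image right-down, with its chord from about (324.7,207.5) to (318.8,216.7).

```bash
python3 - <<'E'
from h import *
i=np.load("w1.npy",allow_pickle=True).item()
c=w("wrist",389.6,174.5,.064,i);print("carrot",c,w("wrist",389.6,158,.07,i),w("wrist",389.6,192,.065,i), "bezel",w("wrist",318.8,204.7,.051,i))
a=w("wrist",324.7,207.5,.08,i);b=w("wrist",318.8,216.7,.078,i);d=a-b;print("chord",a,b,np.degrees(np.arctan2(d[1],d[0])))
print(w("top",261,184.5,.062))
move([c[0],c[1],.13],59);move([c[0],c[1],.075],59)
E
```

```text
carrot [0.5606 0.1211 0.064 ] [0.5422 0.1291 0.07  ] [0.5789 0.1113 0.065 ] bezel [0.5523 0.0291 0.051 ]
chord [0.5518 0.0378 0.08  ] [0.5583 0.0259 0.078 ] 118.64418289898299
[0.5575 0.1183 0.062 ]
shift cm [ 0.94  7.72 11.83] turn [-0.1 -0.   0. ] j7 0.95
shift cm [ 0.94  7.72 17.33] turn [-0.1 -0.   0. ] j7 0.95
```

```bash
python3 -m creep '5 1 7.7 4 0 0 0;5 1 7.7 10 0 0 0;5 1 7.7 15 0 0 0;5 1 7.7 17.2 0 0 0;5 1 7.7 17.2 0 0 0'; python3 -m creep '0 0 0 0 0 0 0;0 0 0 0 0 0 0;0 0 0 0 0 0 0;0 0 0 0 0 0 0' 12;python3 - <<'E'
from h import *
move([0.46,-.30,.16],59)
E
```

```text
clock: 2.15
position: [0.5573, 0.1255, 0.0749]
ee_rot: [-0.828, -3.027, 0.002]
force: [0.8, -0.0, 0.1]
width: 0.545
gripper_force: 0.0
clock: 2.65
position: [0.5595, 0.1239, 0.0771]
ee_rot: [0.832, 3.029, 0.001]
force: [-1.0, 1.0, 3.2]
width: 0.26
gripper_force: 11.9
shift cm [-13.11 -41.52  -8.32] turn [0.  0.  0.3] j7 0.92
```

```bash
python3 -m creep '0 0 0 -4 0 0 0;0 0 0 -8.3 0 0 0;0 -7.5 -22 -8.3 0 0 0;0 -7.5 -22 -8.3 0 0 0;0 -7.5 -22 -8.3 0 0 0'; python3 -m creep '0 -7 -21 0 0 0 0;0 -7 -21 0 0 0 0;0 -7 -21 0 0 0 0;0 -7 -21 0 0 0 0;0 -7 -21 0 0 0 0'; python3 - <<'E'
from h import *
move([0.467,-.32,.16],59)
move([0.467,-.32,.05],59)
E
```

```text
clock: 3.28
position: [0.5203, -0.0616, 0.1601]
ee_rot: [0.832, 3.029, 0.0]
force: [1.0, -0.6, -0.5]
width: 0.259
gripper_force: 11.9
clock: 3.9
position: [0.4721, -0.2796, 0.1599]
ee_rot: [0.841, 3.026, -0.002]
force: [0.2, -0.1, -0.2]
width: 0.26
gripper_force: 11.9
shift cm [-1.65 -3.72  0.  ] turn [-0.1  0.  -0.1] j7 1.66
shift cm [-1.64 -3.71 11.  ] turn [-0.1  0.  -0.1] j7 1.66
```

```bash
python3 -m creep '0 -1.6 -3.7 0 0 0 0;0 -1.6 -3.7 6 0 0 0;0 -1.6 -3.7 11 0 0 0;0 -1.6 -3.7 11 0 0 0;3.8 -1.6 -3.7 11 0 0 0'; python3 -m creep '3.8 0 0 0 0 0 0;3.8 0 0 0 0 0 0;3.8 0 0 0 0 0 0;3.8 0 0 -6 0 0 0;3.8 0 0 -12 0 0 0'; python3 - <<'E'
from h import *
print(w("top",352.3,195,.066))
move([0.50,-.02,.17],72)
info=vision.camera_info("wrist");im=vision.get_image("wrist");cv2.imwrite("pics/w2.png",im[:,:,::-1])
im=vision.get_image("top");cv2.imwrite("pics/t2.png",im[:,:,::-1])
E
```

```text
clock: 4.53
position: [0.4695, -0.316, 0.0512]
ee_rot: [0.831, 3.028, -0.0]
force: [0.4, 0.1, 0.0]
width: 0.322
gripper_force: 0.0
clock: 5.15
position: [0.4679, -0.3159, 0.171]
ee_rot: [-0.832, -3.028, -0.0]
force: [1.4, -0.5, 0.3]
width: 0.413
gripper_force: 0.0
[ 0.5374 -0.0706  0.066 ]
shift cm [12.37 27.07  0.1 ] turn [ -0.   -0.1 -12.7] j7 1.73
```

```bash
python3 - <<'E'
from h import *
move([0.60,-.02,.24],72)
im=cv2.imread("pics/t2.png").astype(int);m=(im[...,2]>180)&(im[...,0]<90)&(im[...,1]<150)
v,u=np.nonzero(m[195:270,440:520]);print(len(u),u.mean()+440,v.mean()+195)
E
```

```text
shift cm [ 4.13 32.24 -6.4 ] turn [ -0.    0.6 -12.8] j7 1.73
107 465.70093457943926 233.14953271028037
```

Carrot is in the pan (orange blob at (466,233)).

```bash
python3 -m creep '5 2 16 -6 0 0 -6;5 2 16 -6 0 0 -12.8;5 2 16 -6 0 0 -12.8;5 2 16 -6 0 0 -12.8;5 2 16 -6 0 0 -12.8'; python3 - <<'E'
from h import *
move([0.60,-.02,.24],72)
E
```

```text
clock: 5.88
position: [0.5325, -0.1689, 0.2296]
ee_rot: [-0.49, -3.103, 0.001]
force: [-0.6, -0.3, -0.2]
width: 0.545
gripper_force: 0.0
shift cm [-1.83 16.25 -1.05] turn [-0. -0.  0.] j7 1.6
```

```bash
python3 -m creep '5 -1.8 16.2 -1 0 0 0;5 -1.8 16.2 -1 0 0 0;5 -1.8 16.2 -1 0 0 0;5 -1.8 16.2 -1 0 0 0;5 -1.8 16.2 -1 0 0 0'; python3 - <<'E'
from h import *
info=vision.camera_info("wrist");im=vision.get_image("wrist");np.save("w3.npy",info,allow_pickle=True);im=im[:,:,::-1];cv2.imwrite("pics/w3.png",im)
cv2.imwrite("pics/c3.png",cv2.resize(im[60:240,200:440],None,fx=3.3,fy=3.3,interpolation=cv2.INTER_CUBIC))
print(telemetry.observe()["position"])
E
```

```text
clock: 6.5
position: [0.5993, -0.0222, 0.2392]
ee_rot: [-0.494, -3.102, 0.002]
force: [-0.9, -0.3, -0.2]
width: 0.543
gripper_force: 0.0
[ 0.59923972 -0.02254596  0.23934536]
```

View pics/c3.png

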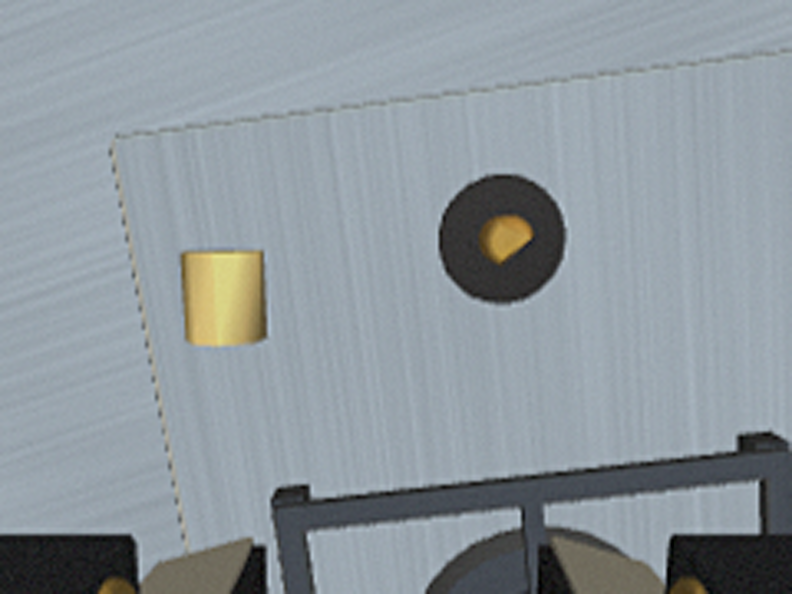

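The crop shows potato at about (224,298), bezel centre (502,239), and flat chord (533,238)–(499,264), facing right-down.

```bash
python3 - <<'E'
from h import *
i=np.load("w3.npy",allow_pickle=True).item()
g=lambda u,v,z:w("wrist",200+(u+.5)/3.3-.5,60+(v+.5)/3.3-.5,z,i)
ang=lambda d:np.degrees(np.arctan2(d[1],d[0])).round(1)
print("potato",g(224,298,.066), g(183,252,.07),g(263,252,.07),g(266,340,.06),g(186,344,.06))
print("bezel",g(502,239,.051)); a,b=g(533,238,.079),g(499,264,.079);print(a,b,ang(a-b))
e=g(790,50,.05)-g(113,138,.05);print("hob y",ang(e)); print("hobcorner",g(113,138,.05))
x=ang(e)-90; c=g(113,138,.05)[:2]; t=np.radians(x); Rm=np.array([[np.cos(t),-np.sin(t)],[np.sin(t),np.cos(t)]])
print("stem from corner",c+Rm@[.05,.13])
p=g(224,298,.066); move([p[0],p[1],.14],72)
E
```

```text
potato [ 0.5409 -0.0666  0.066 ] [ 0.5228 -0.0732  0.07  ] [ 0.5309 -0.0484  0.07  ] [ 0.5589 -0.0591  0.06  ] [ 0.5516 -0.0859  0.06  ]
bezel [0.552  0.0287 0.051 ]
[0.5534 0.0355 0.079 ] [0.5577 0.023  0.079 ] 109.0
hob y 78.9
hobcorner [ 0.4796 -0.0866  0.05  ]
stem from corner [0.55369249 0.03134195]
shift cm [ 4.17 -5.99  9.95] turn [-0.1 -0.  -0.1] j7 1.32
```

```bash
python3 -m creep '5 4.2 -6.1 2 0 0 0;5 4.2 -6.1 7 0 0 0;5 4.2 -6.1 12 0 0 0;5 4.2 -6.1 16.2 0 0 0;5 4.2 -6.1 16.2 0 0 0'; python3 -m creep '0 0 0 0 0 0 0;0 0 0 0 0 0 0;0 0 0 0 0 0 0;0 0 0 -5 0 0 0;0 0 0 -9 0 0 0' 12;python3 - <<'E'
from h import *
move([0.467,-.34,.16],72)
E
```

```text
clock: 7.18
position: [0.5393, -0.0669, 0.0761]
ee_rot: [-0.494, -3.098, 0.002]
force: [0.3, 0.7, -0.0]
width: 0.545
gripper_force: 0.0
clock: 7.8
position: [0.5413, -0.0649, 0.1696]
ee_rot: [0.489, 3.103, 0.0]
force: [1.1, -0.4, -0.7]
width: 0.283
gripper_force: 12.0
shift cm [ -1.4  -28.46   0.96] turn [0.  0.  0.1] j7 1.42
```

```bash
python3 -m creep '0 -1 -14.9 0 0 0 0;0 -1 -14.9 0 0 0 0;0 -1 -14.9 0 0 0 0;0 -1 -14.9 0 0 0 0'; python3 -m creep '0 -0.9 -15 0 0 0 0;0 -0.9 -15 0 0 0 0;0 -0.9 -15 0 0 0 0;0 -0.9 -15 0 0 0 0;0 -0.9 -15 4 0 0 0';python3 - <<'E'
from h import *
move([0.467,-.355,.065],72)
E
```

```text
clock: 8.3
position: [0.504, -0.2121, 0.1684]
ee_rot: [0.496, 3.101, -0.001]
force: [0.6, 0.0, -0.5]
width: 0.283
gripper_force: 12.0
clock: 8.93
position: [0.4704, -0.3545, 0.1298]
ee_rot: [0.485, 3.098, -0.001]
force: [1.0, 0.6, -1.3]
width: 0.28
gripper_force: 12.0
shift cm [ 0.35 -0.16  6.48] turn [0.  0.4 0.2] j7 2.01
```

```bash
python3 -m creep '0 0.3 -0.1 6.3 0 0 0;0 0.3 -0.1 6.3 0 0 0;4.2 0.3 -0.1 6.3 0 0 0;4.2 0.3 -0.1 6.3 0 0 0;4.2 0.3 -0.1 6.3 0 0 0'; python3 -m creep '4.2 0 0 0 0 0 0;4.2 0 0 -6 0 0 0;4.2 0 0 -12 0 0 0;4.2 0 0 -12 0 0 0'; python3 - <<'E'
from h import *
im=vision.get_image("top");cv2.imwrite("pics/t3.png",im[:,:,::-1])
im=im[:,:,::-1].astype(int);r=im[195:270,440:520]
for m in ((r[...,2]>180)&(r[...,0]<90)&(r[...,1]<150),(r[...,2]>180)&(r[...,0]<150)&(r[...,1]>=150)):
  v,u=np.nonzero(m);print(len(u),u.mean()+440,v.mean()+195)
move([0.61,.03,.19],72)
E
```

```text
clock: 9.55
position: [0.4652, -0.3557, 0.0666]
ee_rot: [0.489, 3.1, -0.001]
force: [-0.1, -0.6, -0.3]
width: 0.457
gripper_force: 0.0
clock: 10.05
position: [0.4662, -0.3572, 0.1899]
ee_rot: [0.489, 3.095, -0.005]
force: [0.2, 0.7, -1.7]
width: 0.456
gripper_force: 0.0
143 467.2587412587413 231.11888111888112
58 483.3103448275862 237.08620689655172
shift cm [-1.89 41.19 -0.3 ] turn [-0.1  0.3  0.1] j7 1.99
```

Both scraps are in the pan. Now for a closer look at the stem.

```bash
python3 -m creep '5 -1 23 0 0 0 0;5 -1 23 0 0 0 0;5 -1 23 0 0 0 0;5 -1 23 0 0 0 0;5 -1 23 0 0 0 0'; python3 -m creep '5 -0.9 18 0 0 0 0;5 -0.9 18 0 0 0 0;5 -0.9 18 0 0 0 0;5 -0.9 18 0 0 0 0;5 -0.9 18 0 0 0 0';python3 - <<'E'
from h import *
info=vision.camera_info("wrist");im=vision.get_image("wrist");np.save("w4.npy",info,allow_pickle=True);im=im[:,:,::-1];cv2.imwrite("pics/w4.png",im)
p=np.linalg.inv(info["extrinsics"])@[.552,.029,.08,1];f=200/np.tan(np.radians(info["fov_y"]/2));u,v=int(f*p[0]/p[2]+info["cx"]),int(f*p[1]/p[2]+info["cy"])
print(u,v,telemetry.observe()["position"])
cv2.imwrite("pics/c4.png",cv2.resize(im[v-40:v+40,u-50:u+50],None,fx=7,fy=7,interpolation=cv2.INTER_CUBIC))
move([0.50,.30,.22],72)
E
```

```text
clock: 10.72
position: [0.545, -0.1346, 0.1832]
ee_rot: [-0.479, -3.103, -0.003]
force: [0.2, -1.0, -0.2]
width: 0.543
gripper_force: 0.0
clock: 11.35
position: [0.6077, 0.0275, 0.1838]
ee_rot: [-0.491, -3.101, 0.002]
force: [0.2, -0.6, 0.4]
width: 0.547
gripper_force: 0.0
303 142 [0.60770229 0.02673327 0.18403448]
shift cm [18.72 22.63 -3.62] turn [-0.1 -0.1 -0.1] j7 1.26
```

View pics/c4.png

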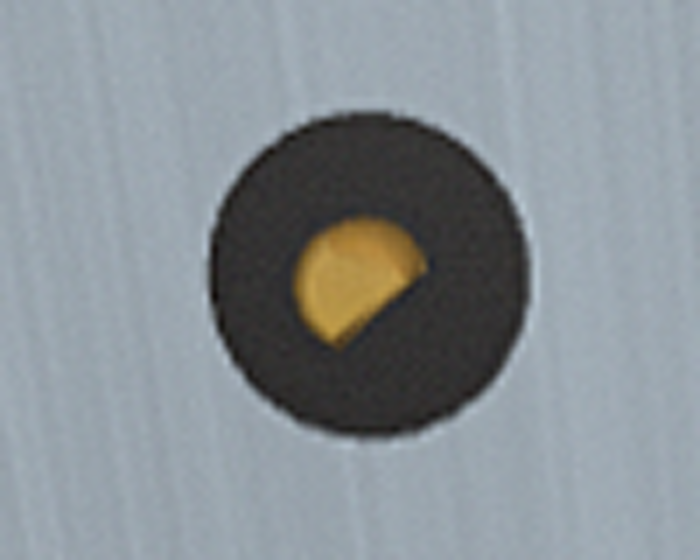

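The crop shows bezel centre (370,273), stem circle centre about (360,281), and flat chord (428,268)–(338,348).

```bash
python3 - <<'E'
from h import *
i=np.load("w4.npy",allow_pickle=True).item()
g=lambda u,v,z:w("wrist",253+(u+.5)/7-.5,102+(v+.5)/7-.5,z,i)
ang=lambda d:np.degrees(np.arctan2(d[1],d[0])).round(1)
print("bezel",g(370,273,.051),"stem",g(360,281,.072))
for z1,z2 in((.079,.079),(.072,.079)):
  a,b=g(428,268,z1),g(338,348,z2);print(a,b,ang(a-b)-90)
E
```

```text
bezel [0.5515 0.0289 0.051 ] stem [0.5516 0.0289 0.072 ]
[0.5524 0.0378 0.079 ] [0.5582 0.0243 0.079 ] 23.200000000000003
[0.5527 0.0375 0.072 ] [0.5582 0.0243 0.079 ] 22.599999999999994
```

```bash
python3 -m creep '6 9.3 11.3 -1.8 0 0 0;6 9.3 11.3 -1.8 0 0 0;6 9.3 11.3 -1.8 0 0 0;6 9.3 11.3 -1.8 0 0 0;6 9.3 11.3 -1.8 0 0 0'; python3 -m creep '6 9.4 11.3 -1.8 0 0 0;6 9.4 11.3 -1.8 0 0 0;6 9.4 11.3 -1.8 0 0 0;6 9.4 11.3 -1.8 0 0 0;6 9.4 11.3 -1.8 0 0 0';python3 - <<'E'
from h import *
info=vision.camera_info("wrist");im=vision.get_image("wrist");np.save("w5.npy",info,allow_pickle=True);im=im[:,:,::-1];cv2.imwrite("pics/w5.png",im)
p=np.linalg.inv(info["extrinsics"])@[.446,.335,.04,1];f=200/np.tan(np.radians(info["fov_y"]/2));u,v=int(f*p[0]/p[2]+info["cx"]),int(f*p[1]/p[2]+info["cy"])
v=max(v,60)
print(u,v,telemetry.observe()["position"])
cv2.imwrite("pics/c5.png",cv2.resize(im[v-60:v+60,u-70:u+70],None,fx=5,fy=5,interpolation=cv2.INTER_CUBIC))
E
```

```text
clock: 12.02
position: [0.5553, 0.1624, 0.2027]
ee_rot: [0.495, 3.102, -0.002]
force: [0.0, -0.2, 0.1]
width: 0.649
gripper_force: 0.0
clock: 12.65
position: [0.5015, 0.2987, 0.2205]
ee_rot: [0.495, 3.102, -0.002]
force: [0.8, -0.4, 0.7]
width: 0.652
gripper_force: 0.0
337 128 [0.50145209 0.2987079  0.22050721]
```

View pics/c5.png

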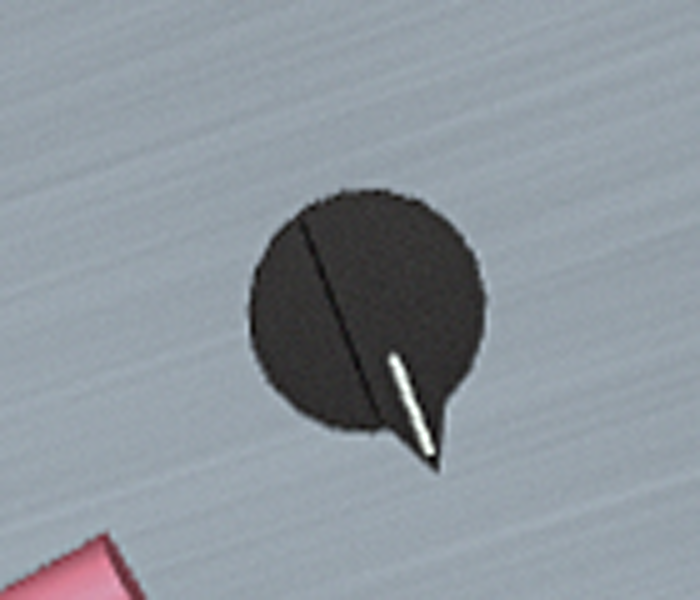

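The crop shows the knob skirt circle centre at (367,310), white pointer line (393,355)→(431,455), and nose tip (437,470).

```bash
python3 - <<'E'
from h import *
i=np.load("w5.npy",allow_pickle=True).item()
g=lambda u,v,z:w("wrist",267+(u+.5)/5-.5,68+(v+.5)/5-.5,z,i)
ang=lambda d:np.degrees(np.arctan2(d[1],d[0])).round(1)
c=g(367.5,310,.022);print("skirt",c, "dia",g(486,310,.022)-g(249,310,.022))
a,b=g(393,355,.058),g(431,455,.058);print("line",a,b,ang(b-a))
e,f=g(303,225,.058),g(377,415,.03);print("edge yaw",ang(g(377,415,.058)-e))
t=g(437,470,.058);print("nose",t,np.linalg.norm(t-c),ang(t-c))
yaw=ang(b-a)
move([c[0],c[1],.13],yaw+90)
E
```

```text
skirt [0.448  0.3385 0.022 ] dia [0.0173 0.0529 0.    ]
line [0.4575 0.3388 0.058 ] [0.4801 0.3404 0.058 ] 4.0
edge yaw 4.2
nose [0.4836 0.3408 0.058 ] 0.05068185079493445 3.7
shift cm [6.33 2.12 9.04] turn [ -0.1   0.  -22.2] j7 0.72
```

```bash
python3 -m creep '5 6.3 2.1 0 0 0 -10;5 6.3 2.1 5 0 0 -20;5 6.3 2.1 9 0 0 -22;5 6.3 2.1 9 0 0 -22;5 6.3 2.1 9 0 0 -22'; python3 - <<'E'
from h import *
move([.448,.3385,.05],94)
E
```

```text
clock: 13.32
position: [0.4481, 0.3403, 0.132]
ee_rot: [-0.106, 3.139, 0.001]
force: [0.6, 0.0, 2.2]
width: 0.545
gripper_force: 0.0
shift cm [ 0.03 -0.18  8.2 ] turn [ 0.   0.1 -0.1] j7 0.95
```

```bash
python3 -m creep '5 0 -0.1 4 0 0 0;5 0 -0.1 8 0 0 0;5 0 -0.1 8 0 0 0;5 0 -0.1 8 0 0 0;3 0 -0.1 8 0 0 0'; python3 - <<'E'
from h import *
move([.448,.3385,.05],94)
E
```

```text
clock: 13.95
position: [0.4479, 0.3409, 0.0529]
ee_rot: [-0.111, 3.137, 0.004]
force: [-0.0, -0.5, -0.4]
width: 0.478
gripper_force: 0.0
shift cm [ 0.01 -0.24  0.29] turn [0.1 0.2 0. ] j7 0.97
```

```bash
python3 -m creep '3 0 -0.2 0.2 0 0 0;3 0 -0.2 0.2 0 0 0;0 0 -0.2 0.2 0 0 0;0 0 -0.2 0.2 0 0 0;0 0 -0.2 0.2 0 0 0' 40; python3 -m creep '0 0 0 0 0 0 0;0 0 0 0 0 0 0;0 0 0 0 0 0 0'; python3 - <<'E'
from h import *
move([.448,.3385,.05],94)
im=vision.get_image("wrist")[:,:,::-1];cv2.imwrite("pics/w6.png",im)
E
```

```text
clock: 14.58
position: [0.4468, 0.3381, 0.0487]
ee_rot: [-0.111, 3.14, 0.0]
force: [-0.9, 0.2, 0.9]
width: 0.146
gripper_force: 40.0
clock: 14.95
position: [0.4468, 0.3381, 0.0487]
ee_rot: [-0.112, 3.14, 0.0]
force: [-0.4, -0.4, 1.7]
width: 0.149
gripper_force: 40.0
shift cm [-0.12  0.03 -0.13] turn [0.  0.  0.1] j7 0.97
```

```bash
python3 -m creep '0 0 0 -5 0 0 0;0 0 0 -10 0 0 0;0 0 0 -12 0 0 0;0 0 0 -12 0 0 -10;0 0 0 -12 0 0 -19'; python3 - <<'E'
from h import *
move([.5505,.0284,.17],113)
E
```

```text
clock: 15.62
position: [0.4467, 0.3379, 0.169]
ee_rot: [-0.637, 3.076, 0.0]
force: [0.7, 0.1, -1.7]
width: 0.151
gripper_force: 40.0
shift cm [  2.76 -32.53  -0.1 ] turn [-0.   0.   0.4] j7 1.25
```

```bash
python3 -m creep '0 1.4 -16.3 0 0 0 0;0 1.4 -16.3 0 0 0 0;0 1.4 -16.3 0 0 0 0;0 1.4 -16.3 0 0 0 0;0 1.4 -16.3 0 0 0 0'; python3 -m creep '0 1.4 -16.2 0 0 0 0;0 1.4 -16.2 0 0 0 0;0 1.4 -16.2 0 0 0 0;0 1.4 -16.2 0 0 0 0;0 1.4 -16.2 0 0 0 0'; python3 -m creep '0 0 0 0 0 0 0;0 0 0 0 0 0 0'; python3 - <<'E'
from h import *
move([.5505,.0284,.17],113)
print(telemetry.observe()["force"])
for n in("wrist","side"):
  info=vision.camera_info(n); np.save(n+"6.npy",info,allow_pickle=True); im=vision.get_image(n)[:,:,::-1];cv2.imwrite(f"pics/{n}6.png",im)
a=cv2.imread("pics/wrist6.png")[100:300,180:460];b=cv2.imread("pics/side6.png")[140:240,260:400]
cv2.imwrite("pics/m6.png",np.vstack([cv2.resize(a,(420,300)),cv2.resize(b,(420,300),interpolation=cv2.INTER_CUBIC)]))
E
```

```text
clock: 16.25
position: [0.4975, 0.183, 0.1686]
ee_rot: [0.628, -3.078, -0.001]
force: [0.0, 0.3, -1.9]
width: 0.147
gripper_force: 40.0
clock: 16.88
position: [0.5481, 0.0301, 0.1685]
ee_rot: [0.632, -3.077, -0.002]
force: [-0.7, 1.0, -1.4]
width: 0.148
gripper_force: 40.0
clock: 17.12
position: [0.5482, 0.0295, 0.1687]
ee_rot: [0.632, -3.077, -0.001]
force: [-0.2, 0.2, -0.2]
width: 0.154
gripper_force: 40.0
shift cm [-0.17 -0.19 -0.13] turn [ 0.  -0.   0.2] j7 1.88
[-0.23441652  0.24905068 -0.18145   ]
```

View pics/m6.png

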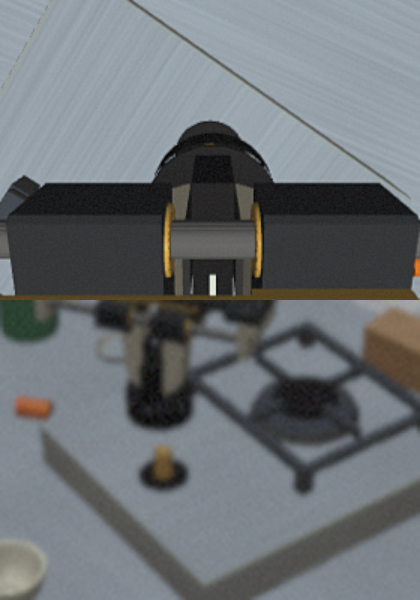

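The view shows the knob gripped, hanging just above the stem, nose under the gripper. Correct the offset, then go down with force checks.

```bash
python3 -m creep '0 -0.2 -0.2 0 0 0 0;0 -0.2 -0.2 3 0 0 0;0 -0.2 -0.2 3 0 0 0;0 -0.2 -0.2 3 0 0 0'; python3 - <<'E'
from h import *
move([.5505,.0284,.127],113)
E
python3 -m creep '0 0 0 0.4 0 0 0;0 0 0 0.8 0 0 0;0 0 0 1.2 0 0 0;0 0 0 1.2 0 0 0'
```

```text
clock: 17.73
position: [0.5514, 0.0268, 0.1393]
ee_rot: [-0.628, 3.078, -0.0]
force: [0.2, 1.1, -1.3]
width: 0.148
gripper_force: 40.0
shift cm [0.02 0.18 1.23] turn [-0.   0.   0.1] j7 1.89
clock: 18.23
position: [0.5508, 0.0269, 0.1264]
ee_rot: [0.628, -3.077, -0.0]
force: [-0.7, -0.1, -0.5]
width: 0.153
gripper_force: 40.0
```

```bash
for i in 1 2 3; do python3 -m creep '0 0 0 0 0 0 0' | grep -E 'pos|force'; done
```

```text
position: [0.5511, 0.027, 0.1268]
force: [0.4, -0.2, -1.0]
gripper_force: 40.0
position: [0.5511, 0.027, 0.1268]
force: [0.1, -0.4, -1.1]
gripper_force: 40.0
position: [0.5511, 0.027, 0.1268]
force: [-0.5, -0.4, -0.5]
gripper_force: 40.0
```

```bash
python3 -m creep '0 0 0.15 0 0 0 0;0 0 0.15 0 0 0 0'; python3 -m creep '0 0 0 0.2 0 0 0;0 0 0 0.4 0 0 0;0 0 0 0.4 0 0 0'; python3 -m creep '0 0 0 0.2 0 0 0;0 0 0 0.4 0 0 0;0 0 0 0.4 0 0 0'
```

```text
clock: 18.85
position: [0.5504, 0.0285, 0.1268]
ee_rot: [-0.628, 3.078, 0.0]
force: [0.0, -0.6, -0.7]
width: 0.151
gripper_force: 40.0
clock: 19.23
position: [0.5503, 0.0283, 0.1225]
ee_rot: [0.628, -3.078, -0.0]
force: [-0.3, -0.8, 0.0]
width: 0.153
gripper_force: 40.0
clock: 19.6
position: [0.5503, 0.0283, 0.1185]
ee_rot: [0.628, -3.078, -0.0]
force: [-0.1, 0.6, -1.0]
width: 0.149
gripper_force: 40.0
```

```bash
python3 -m creep '0 0 0 0.3 0 0 0;0 0 0 0.6 0 0 0;0 0 0 0.6 0 0 0'; python3 -m creep '0 0 0 0.2 0 0 0;0 0 0 0.4 0 0 0;0 0 0 0.4 0 0 0';  python3 -m creep '0 0 0 0.2 0 0 0;0 0 0 0.2 0 0 0'
```

```text
clock: 19.98
position: [0.5502, 0.0283, 0.1124]
ee_rot: [0.628, -3.078, -0.0]
force: [-0.6, -0.7, -0.5]
width: 0.151
gripper_force: 40.0
clock: 20.35
position: [0.5505, 0.0283, 0.1088]
ee_rot: [-0.628, 3.078, 0.0]
force: [-0.3, -0.0, -2.0]
width: 0.148
gripper_force: 40.0
clock: 20.6
position: [0.5505, 0.0283, 0.1069]
ee_rot: [-0.628, 3.078, 0.0]
force: [-1.1, -0.2, 4.8]
width: 0.149
gripper_force: 40.0
```

```bash
python3 -m creep '0 0 0 0.2 0 0 0;0 0 0 0.4 0 0 0;0 0 0 0.4 0 0 0'; python3 -m creep '0 0 0 0.15 0 0 0;0 0 0 0.15 0 0 0'
```

```text
clock: 20.98
position: [0.5506, 0.0283, 0.103]
ee_rot: [-0.628, 3.078, 0.0]
force: [-2.8, -0.8, 8.1]
width: 0.148
gripper_force: 40.0
clock: 21.22
position: [0.5508, 0.0284, 0.1024]
ee_rot: [-0.628, 3.077, 0.0]
force: [-4.2, 0.9, 16.7]
width: 0.154
gripper_force: 40.0
```

```bash
python3 -m creep '0 0 0 0.05 0 0 0;0 0 0 0.05 0 0 0;0 0 0 0.05 0 0 0;0 0 0 0.05 0 0 0;0 0 0 0.05 0 0 0'; python3 - <<'E'
from h import *
b=vision.get_image("side")[:,:,::-1]
t=vision.get_image("top")[:,:,::-1]
cv2.imwrite("pics/f.png",np.hstack([cv2.resize(b[90:360,180:500],(400,338)),cv2.resize(t[90:290,100:540],(400,338))]))
E
```

```text
clock: 21.85
position: [0.5508, 0.0284, 0.1023]
ee_rot: [-0.628, 3.077, 0.0]
force: [-5.6, -0.6, 22.1]
width: 0.149
gripper_force: 40.0
```

View pics/f.png

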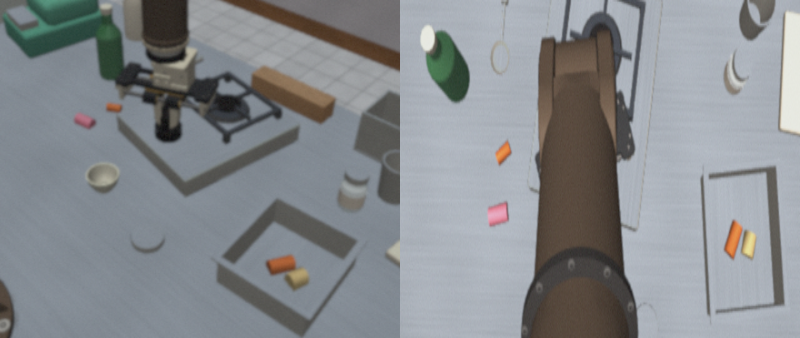

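The final picture shows both scraps in the pan, the bottle and jar upright, and the knob seated and held pressed at the stop.

```bash
python3 -c "
from cell import job; print(job.sign_off())"
```

```text
the job is handed in; nothing more can be done
None
```

I handed the job in at about 22 s: both scraps are in the pan, and the gripper is holding the knob fully home and pressed to the valve's stop with about 22 N; the oil bottle and spice jar are still standing.

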